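# Lean the casting board on the drying stand and block its foot

## Task

Take the tall framed casting board out of the grooved rack and lean it on the drying stand to dry: foot on the white base, framed side facing out to the front, the back resting squarely on the middle of the back-rest rail, tilted back about 25 degrees from upright; set it down, do not drop it. Slide the stand's foot stop in against the board's foot so that it cannot creep out, let go, and leave the other things where they are.

Things in the scene. Friction and masses are not known exactly. Their poses are not given: they have to be found in the camera images.
- board: casting board, loose, plywood 12 x 150 x 200 mm (thick, wide, high), 0.3 to 0.5 kg; low aluminium frame, 4 mm proud, on its front (-x) face, 51 to 159 mm above the foot; the bare top 40 mm is the place to grip, across the 12 mm. Origin: centre of its lower edge (foot); z up its height, x from front to back face, y along its width. It stands in the front or the rear groove of the rack
- board_foot (a point): middle of the front lower edge of the board (6 mm in front of the board's origin), axes as the board's
- rack: fixed wooden rack with three cross grooves at x = -60, 0 and +60 mm, 16 mm wide, 36 mm deep; boards stand upright in it on its floor, 14 mm above the table, front faces to the rack's -x. Origin: centre of its underside. 190 x 160 mm, 50 mm high
- low_board: the other board in the rack: plain wood, no frame, 12 x 150 x 110 mm, loose; stays in the rack
- stand: drying stand, fixed: plywood base with a smooth white laminate top on which the foot of a leaning board can slide out unless blocked, 190 mm wide (y), 14 mm thick, from x = -160 to +120 mm; origin in its underside; z up, -x is its front, +x runs from the foot stop to the back-rest
- rail_mid (a point): middle of the back-rest's setting range, 25 mm ahead (+x) of the stand's origin, 124 mm above the table. The back-rest is a black rubber rail along y, 136 mm long, 16 mm thick, its axis at this height; nothing behind stands higher. It is clamped (holds 80 N); its front lies anywhere within 15 mm ahead of or behind this point, not reported: feel or look for it
- stop (a joint): position of the foot stop, in m: an aluminium bar across the base, 22 mm high, 20 mm thick, that slides on the base along the stand's +x against a friction of 4 N and stays where it is left; 0 = fully out (its rear face at x = -95 mm of the stand), 0.11 = fully in
- stop_face (a point): middle of the rear face of the foot stop (the face toward the back-rest), at the level of the base's top; axes as the stand's
- stop_handle (a point): middle of the foot stop's bow handle: a round steel bar 10 mm thick, 80 mm long along the stand's y, its axis 56 mm in front of the stop's rear face and 30 mm above the base; 31 mm free between it and the stop, free below and in front
- starter_tub: printed tub, about 72 mm wide and 71 mm high, loose bystander
- timer: small white timer 62 x 62 x 22 mm, loose bystander
- tape: roll of tape, 94 mm across, 25 mm high, loose bystander
- mini_jar: small glass jar with handle, 46 x 60 x 66 mm, loose bystander
Not all that is in view belongs to the job. Leave any orange look-alike of the board alone.

How it is judged:
By the outcome, as a careful person would: the job done as asked, in the order asked, and still so for the second after the job is handed in, with the robot touching nothing.
It also fails if it takes over 61 s, if anything falls off the work surface, if the arm or the gripper's body presses on something with over 40 N, if the wrist force passes 120 N, or if a joint passes its speed limit or range.

## Robot

A 7-joint arm with a two-finger parallel gripper is mounted at the origin on a cart in front of the work surface, level with it; the furniture and walls round the work are solid. World frame = base frame: x ahead of the robot, y to its left, z up, the work surface at z = 0. Lengths are in mm, angles in rad, forces in N, time in s.
With the tool pointing down it reaches from about 400 to 850 mm from the base axis. Payload 4.5 kg.
Tool frame: the origin (TCP) lies on the centre line of the jaws, within the pads' length; the fingertips stand 22 mm ahead of it and the grasp point (between the pads) lies 3 mm ahead of it; z points along the fingers, y is the line along which they close (so a half turn about z gives the same grasp; the last joint's range is limited). The gripper opens to 85 mm and grips with 20 to 120 N. Pads are 22 mm wide; open, the fingers measure 114 mm over their backs; the gripper's body (76 mm by 85 mm) begins 54 mm behind the grasp point. The pads swing forward as they close: fully open they stand 13 mm farther back than shut.
Start: joints at [1.312, 0.689, -0.195, 1.565, 0.157, 0.902, -0.215], TCP at [180.425, -598.414, 253.317] pointing down, gripper open.
Joint ranges: [-3.01, 3.01], [-0.46, 2.08], [-1.47, 1.51], [0.13, 2.56], [-1, 4.14], [0.04, 2.09], [-2.66, 2.66]. Speed limits (rad/s): [2.57, 2.57, 3.14, 3.14, 3.14, 3.14, 3.14].

## Interface

Orientations are given as a rotation vector (axis times angle).
In Python, from bench import arm, snapshot, camera_model gives the robot as it stands.
- The arm moves only by the tool arm_command, never from a script. Its argument "deltas" is a list of rows, each an object of numbers: "wx", "wy", "wz": the turn, a rotation vector about the tool's x, y, z in units of 0.5 rad (1.0 is 0.5 rad); "tx", "ty", "tz": the shift along the tool's x, y, z in units of 150 mm (1.0 is 150 mm); "hand": the opening, from -1 (shut) to 1 (fully open). In form: [{"wx": .., "wy": .., "wz": .., "tx": .., "ty": .., "tz": .., "hand": ..}, ...]. A call has 1 to 20 rows; each row shifts and turns the commanded pose from where the row before left it, along the tool's axes as they then stand; what a row does not reach is not made up. A row lasts 1/8 s, in which the tool goes at most 62.5 mm and 10.7 degrees, less where a joint would pass 70% of its speed; a pose out of reach is approached as far as the arm can. A call with a number of a shift or a turn outside -1 to 1 is refused whole. A call with a gripper value outside its range is refused whole. The fingers move at their own pace and stop on an object; "force" is the grip in N (left out, the last holds). Time passes only in rows, so rows that do not move let the fingers close. It gives the time, the measured TCP pose, the force, the opening and the grip force at its end, in the units of the state.
- arm.observe(): the state, without advancing time (a new reading comes with each control period).
- snapshot(name): name is "side" or "top" or "wrist"; returns the picture (400x640x3 uint8, blue, green, red); there is no depth.
- camera_model(name): a dict with "mtx" (3x3 intrinsics, pixels), "rvec" (rotation vector, rad) and "tvec" (3), from world to camera coordinates, as OpenCV has them; the wrist camera has in their place "tool_from_camera" (4x4, takes a point from camera to tool coordinates, whose origin is the TCP and whose axes are the flange's). Camera axes: x right, y down, z forward; pixel columns grow to the right and rows downward; lengths in mm; the calibration is good to about 2 mm. The wrist camera is an equidistant fisheye: a pixel r from the principal point sees the ray r / f radians off the axis. A picture is of the moment at which its call begins: read the wrist's pose just before it. camera_model takes no time and is no camera call.
- arm.job_done(): hands the job in; it is judged then, once.
The state is a dict: "time_s": time; "joints": joint angles; "qd": joint speeds; "joint_torque": joint torques, N m; "tcp_pos": TCP position; "orientation": TCP orientation; "ft_force": force on the tool from outside, world axes, zero at the start; "wrist_torque": the same for the moment, N m; "grip_width": finger opening in mm; "gripper_force": force on a finger pad.
Only numpy, scipy, OpenCV 4.12 (cv2) and the standard library are available. Lean on these libraries where they do the work, as an engineer would, in place of code of your own. Each camera call takes 0.05 s, during which the arm holds its last target. There are 200 camera calls.

## Working session

There is one attempt and no reset: what is moved stays moved. The work goes in short steps, Python scripts to look and compute and a tool call to move; the robot and the scene stay as the last step left them, time stands still between calls to the robot, and variables do not carry over. Pictures are saved under pics/ and viewed, at most 13 in all, crops included, and the job is handed in when it is done.

Besides the shell and the picture viewer there is one more tool, called in YAML: its name, and indented under it one key for each argument. arm_command: Moves the arm, as the interface text tells. Shifts and turns lie within -1 to 1; 1 stands for 150 mm of shift or 0.5 rad of turn. Its arguments: {"type":"object","properties":{"deltas":{"type":"array","items":{"type":"object","properties":{"wx":{"type":"number"},"wy":{"type":"number"},"wz":{"type":"number"},"tx":{"type":"number"},"ty":{"type":"number"},"tz":{"type":"number"},"hand":{"type":"number"}}}},"force":{"type":"number"}},"required":["deltas"]}

```bash
mkdir -p pics; ls; python3 - <<'E'
from bench import arm,snapshot,camera_model
import cv2
s=arm.observe();print(s['time_s'],s['tcp_pos'],s['orientation'],s['grip_width'])
for n in('side','top'):
    cv2.imwrite(f'pics/{n}0.png',snapshot(n)); m=camera_model(n);print(n,m)
print(camera_model('wrist'))
E
```

```text
pics
0.0 [ 180.18524042 -597.83963325  252.47801847] [-3.10620729e+00 -4.58206790e-01  6.00708526e-04] 85.51085597748693
side {'mtx': array([[438.36204724,   0.        , 324.37202641],
       [  0.        , 438.36204724, 201.3588751 ],
       [  0.        ,   0.        ,   1.        ]]), 'rvec': array([2.04853083, 0.02296129, 0.01634368]), 'tvec': array([-523.85293791,   72.06325488, 1319.49466673])}
top {'mtx': array([[417.42721732,   0.        , 324.83548092],
       [  0.        , 417.42721732, 198.67849981],
       [  0.        ,   0.        ,   1.        ]]), 'rvec': array([ 2.16370402, -2.09940733,  0.22251083]), 'tvec': array([ -54.92652732,  515.6619599 , 1265.03688022])}
{'mtx': array([[309.70691629,   0.        , 320.37889465],
       [  0.        , 309.70691629, 200.16681233],
       [  0.        ,   0.        ,   1.        ]]), 'tool_from_camera': array([[ 1.02736815e-04, -9.63538274e-01, -2.67570523e-01,
         6.93188751e+01],
       [ 9.99999610e-01,  3.33565301e-04, -8.17228135e-04,
        -5.02524278e-02],
       [ 8.76682828e-04, -2.67570334e-01,  9.63537933e-01,
        -1.20575552e+02],
       [ 0.00000000e+00,  0.00000000e+00,  0.00000000e+00,
         1.00000000e+00]])}
```

View pics/side0.png

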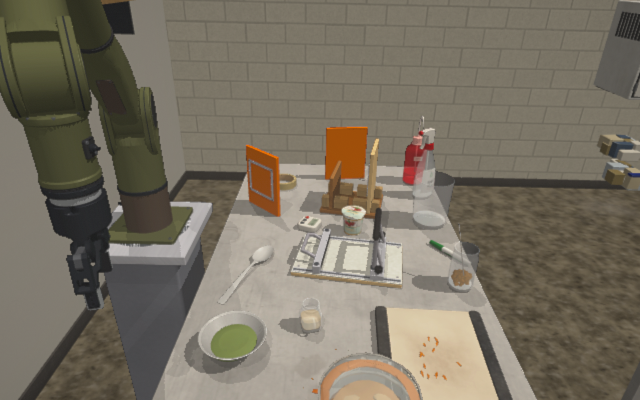

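View pics/top0.png

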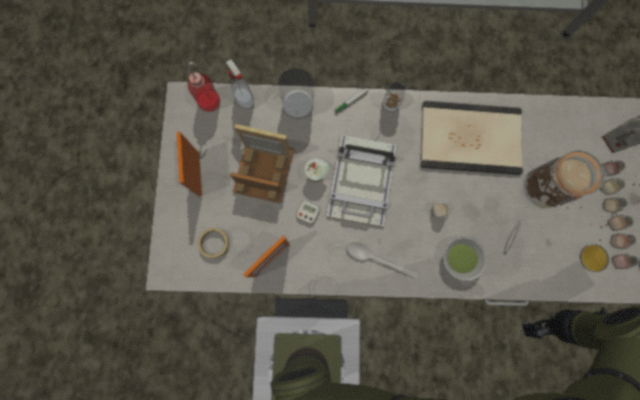

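Candidates are the pale tall board in the rack's rear groove (top 262,138; side 373,175), the orange look-alikes (top 188,165 and 268,257) and the low brown board (top 255,180). By its description the target is the pale one with a grey frame. I'll check it in crops.

```bash
python3 - <<'E'
import cv2
t=cv2.imread('pics/top0.png')[115:235,220:410];cv2.imwrite('pics/topc.png',cv2.resize(t,None,fx=4.2,fy=4.2,interpolation=cv2.INTER_CUBIC))
t=cv2.imread('pics/side0.png')[130:290,285:415];cv2.imwrite('pics/sidec.png',cv2.resize(t,None,fx=3.7,fy=3.7,interpolation=cv2.INTER_CUBIC))
E
```

```text
(no output)
```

View pics/topc.png

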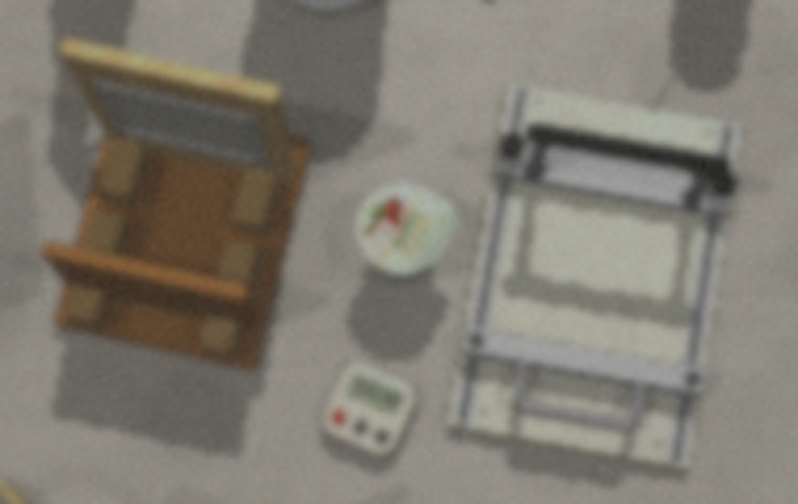

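View pics/sidec.png

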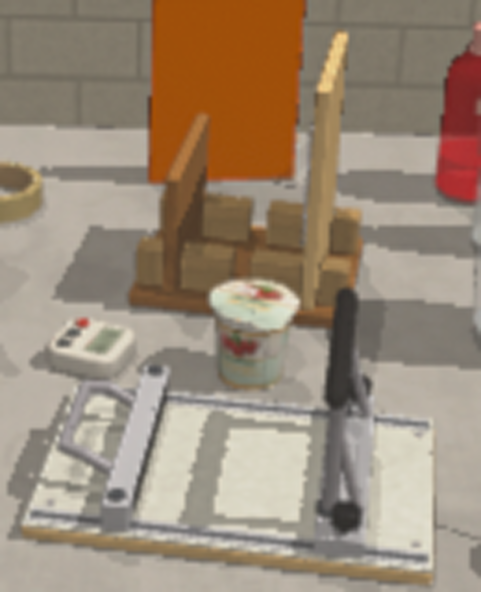

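The target is confirmed: the pale board with the grey frame on its -x face, in the rear groove. The low board is in the front groove. Next I fit poses from the corners read in both crops.

```bash
cat > h.py <<'E'
import numpy as np,cv2
from scipy.optimize import least_squares
from scipy.spatial.transform import Rotation as R
from bench import camera_model
M={n:camera_model(n) for n in('side','top')}
def proj(n,p):
    m=M[n];return cv2.projectPoints(np.float64(p).reshape(-1,1,3),m['rvec'],m['tvec'],m['mtx'],None)[0][:,0]
OFF={'top':(4.2,220,115),'side':(3.7,285,130)}
def px(n,u,v): k,a,b=OFF[n];return np.array([(u+.5)/k+a-.5,(v+.5)/k+b-.5])
def w(p,L):
    x,y,t=p;c,s=np.cos(t),np.sin(t);L=np.atleast_2d(L)
    return np.c_[x+c*L[:,0]-s*L[:,1],y+s*L[:,0]+c*L[:,1],L[:,2]]
def fit(obs,p0):
    f=lambda p:np.concatenate([proj(n,w(p,L))[0]-px(n,*uv) for n,uv,L in obs])
    r=least_squares(f,p0,loss='soft_l1');return r.x,f(r.x).reshape(-1,2)
def zplane(n,u,v,z):
    m=M[n];Rm=cv2.Rodrigues(m['rvec'])[0];c=-Rm.T@m['tvec'];d=Rm.T@np.linalg.inv(m['mtx'])@[*px(n,u,v),1];return c+d*(z-c[2])/d[2]
E
python3 - <<'E'
from h import *
np.set_printoptions(precision=2,suppress=True)
st=[('top',(448,430),(-160,95,14)),('top',(508,86),(120,95,14)),('top',(740,124),(120,-95,14)),('top',(688,466),(-160,-95,14)),
('side',(24,528),(-160,-95,14)),('side',(432,570),(120,-95,14)),('side',(434,418),(120,95,14))]
p,r=fit(st,[600,-200,0]);print('stand',p,'\n',r)
b=[('top',(64,40),(6,75,214)),('top',(279,87),(6,-75,214)),('top',(277,102),(-6,-75,214)),('top',(64,56),(-6,75,214)),
('side',(317,93),(-6,-75,214)),('side',(333,98),(6,-75,214)),('side',(347,35),(6,75,214)),('side',(339,33),(-6,75,214))]
q,r=fit(b,[650,0,0]);print('board',q,'\n',r)
def loc(P,pose): d=R.from_euler('z',-pose[2]).apply(P-np.array([pose[0],pose[1],0]));return d
for n,u,v,z,l in [('top',474,331,36,'stop rear L'),('top',700,374,36,'stop rear R'),('top',520,408,44,'handle L'),('top',632,428,44,'handle R'),
 ('side',165,366,36,'stop rear far'),('side',131,498,36,'stop rear near'),('top',545,150,124,'rail front L'),('top',700,180,124,'rail front R'),('top',538,126,128,'rail back L'),('top',725,160,128,'rail back R'),('side',329,395,124,'rail front near'),('side',337,293,124,'rail front far'),('side',355,395,124,'rail back near'),('side',357,293,124,'rail back far')]:
    print(l,loc(zplane(n,u,v,z),p))
for n in M: m=M[n];print(n,-cv2.Rodrigues(m['rvec'])[0].T@m['tvec'])
for nm,u,v,z in [('tubL',355,228,65),('tubR',460,228,65),('tubT',405,182,65),('tubB',405,275,65),('timer',368,408,20)]: print(nm,zplane('top',u,v,z))
for u,v in[(44,245),(246,295)]: print('low',loc(zplane('top',u,v,124),q))
E
```

```text
stand [ 611.06 -161.75   -0.14] 
 [[-0.23 -0.51]
 [-0.61 -0.57]
 [ 0.41 -0.14]
 [ 1.08  0.87]
 [-0.98 -0.7 ]
 [ 0.84  0.12]
 [-0.27 -0.29]]
board [673.36 150.35  -0.19] 
 [[ 0.39 -0.41]
 [ 0.91 -0.43]
 [ 0.41 -0.04]
 [-0.69 -0.29]
 [-0.15 -0.38]
 [-0.41 -1.36]
 [ 0.22 -0.75]
 [-1.32 -0.52]]
stop rear L [-86.55  87.13  36.  ]
stop rear R [-90.09 -87.22  36.  ]
handle L [-140.38   43.64   44.  ]
handle R [-141.09  -41.46   44.  ]
stop rear far [-87.54  95.81  36.  ]
stop rear near [-86.25 -80.62  36.  ]
rail front L [ 35.74  58.89 124.  ]
rail front R [ 32.88 -55.04 124.  ]
rail back L [ 51.4   66.81 128.  ]
rail back R [ 49.56 -70.3  128.  ]
rail front near [ 40.6  -66.81 124.  ]
rail front far [ 39.47  75.18 124.  ]
rail back near [ 57.35 -63.72 124.  ]
rail back far [ 53.88  77.93 124.  ]
side [  519.78 -1133.71   682.05]
top [ 271.13  -16.74 1339.94]
tubL [607.35  28.74  65.  ]
tubR [610.03 -49.98  65.  ]
tubT [644.39  -7.57  65.  ]
tubB [572.45  -9.87  65.  ]
timer [478.26  15.2   20.  ]
low [-117.7    76.01  124.  ]
low [-121.88  -72.27  124.  ]
```

Fits agree to about 1 px. The stand is at (611,-162), yaw -0.14, with the stop at about -87 and the rail front at about +36 mm. The board foot is at (673,150), yaw -0.19. First move: turn and lift, then carry the hand above the board.

arm_command:
  deltas:
    - {"wz":-0.272,"tz":-0.066,"hand":1}
    - {"wz":-0.272,"tz":-0.066,"hand":1}
    - {"wz":-0.272,"tz":-0.066,"hand":1}
    - {"wz":-0.272,"tz":-0.066,"hand":1}
    - {"wz":-0.272,"tz":-0.066,"hand":1}
    - {"wz":-0.272,"tz":-0.066,"hand":1}
    - {"wz":-0.272,"tz":-0.066,"hand":1}
    - {"wz":-0.272,"tz":-0.066,"hand":1}

```text
invalid input
```

arm_command:
  deltas:
    - {"tx":0.15,"ty":0.06,"hand":1}
    - {"tx":0.3,"ty":0.127}
    - {"tx":0.3,"ty":0.127}
    - {"tx":0.3,"ty":0.127}
    - {"tx":0.3,"ty":0.127}
    - {"tx":0.3,"ty":0.127}
    - {"tx":0.3,"ty":0.127}
    - {"tx":0.3,"ty":0.127}
    - {"tx":0.3,"ty":0.127}
    - {"tx":0.3,"ty":0.127}
    - {"tx":0.3,"ty":0.127}
    - {"tx":0.3,"ty":0.127}
    - {"tx":0.3,"ty":0.127}
    - {"tx":0.3,"ty":0.127}
    - {"tx":0.3,"ty":0.127}
    - {"tx":0.3,"ty":0.127}
    - {"tx":0.3,"ty":0.127}
    - {"tx":0.3,"ty":0.127}
    - {"tx":0.2,"ty":0.09}
    - {"tx":0.05,"ty":0.02}

```text
invalid input
```

```bash
cat >> h.py <<'E'
def state(s):
    r=R.from_rotvec(s['orientation']).as_matrix();print('t',s['time_s'],'tcp',np.round(s['tcp_pos'],1),'yaw_y',np.round(np.arctan2(r[1,1],r[0,1]),4),'z',np.round(r[:,2],3),'q',np.round(s['joints'],2),'f',np.round(s['ft_force'],1),'grip',round(s['grip_width'],1),np.round(s['gripper_force'],1))
W=camera_model('wrist')
def wproj(s,P):
    r=R.from_rotvec(s['orientation']).as_matrix();T=W['tool_from_camera']
    pc=(((np.atleast_2d(P)-s['tcp_pos'])@r)-T[:3,3])@T[:3,:3]
    rho=np.hypot(pc[:,0],pc[:,1]);k=np.arctan2(rho,pc[:,2])/rho
    f=W['mtx'];return np.c_[f[0,2]+f[0,0]*k*pc[:,0],f[1,2]+f[1,1]*k*pc[:,1]]
E
python3 - <<'E'
from h import *
from bench import arm,snapshot
s=arm.observe();state(s);im=snapshot('wrist')
cv2.imwrite('pics/w_raw.png',im)
q=[673.36,150.35,-0.19]
pts=wproj(s,w(q,[(6,75,214),(6,-75,214),(-6,-75,214),(-6,75,214)]));print(pts)
u=int(pts[:,0].mean());v=int(pts[:,1].mean());x0=max(0,min(u-130,380));y0=max(0,min(v-100,200));print(x0,y0)
cv2.imwrite('pics/w1.png',cv2.resize(im[y0:y0+200,x0:x0+260],None,fx=3,fy=3,interpolation=cv2.INTER_CUBIC))
E
```

```text
t 0.1 tcp [ 180.2 -597.9  252.6] yaw_y -1.2779 z [-0.001  0.002 -1.   ] q [ 1.31  0.69 -0.19  1.57  0.16  0.9  -0.22] f [ 0.7 -0.4 -0.8] grip 85.5 0.0
[[ -17.70956219 -159.53516253]
 [   9.79755569 -175.90104077]
 [   5.38746918 -170.75125157]
 [ -21.338968   -154.80360599]]
0 0
```

View pics/w1.png

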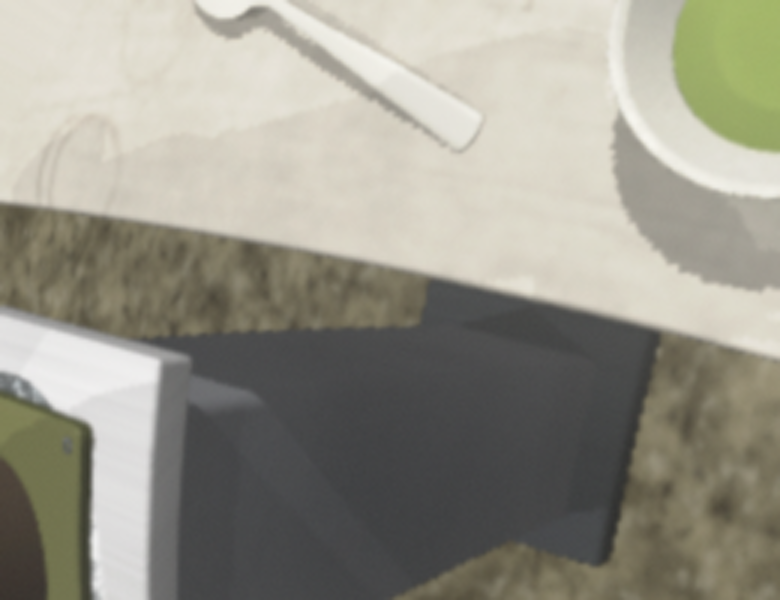

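The arm did not move: both calls were refused, and the picture shows only the spoon, bowl and cart. I'll try rows with all fields given.

arm_command:
  deltas:
    - {"wx":0,"wy":0,"wz":-0.272,"tx":0,"ty":0,"tz":-0.066,"hand":1}

```text
time_s: 0.28
tcp_pos: [180.2, -597.5, 262.2]
orientation: [-3.066, -0.674, 0.001]
ft_force: [0.0, 0.6, -0.8]
grip_width: 85.2
gripper_force: 0.0
```

arm_command:
  deltas:
    - {"wx":0,"wy":0,"wz":-0.31,"tx":0,"ty":0,"tz":-0.08,"hand":1}
    - {"wx":0,"wy":0,"wz":-0.31,"tx":0,"ty":0,"tz":-0.08,"hand":1}
    - {"wx":0,"wy":0,"wz":-0.31,"tx":0,"ty":0,"tz":-0.08,"hand":1}
    - {"wx":0,"wy":0,"wz":-0.31,"tx":0,"ty":0,"tz":-0.08,"hand":1}
    - {"wx":0,"wy":0,"wz":-0.31,"tx":0,"ty":0,"tz":-0.08,"hand":1}
    - {"wx":0,"wy":0,"wz":-0.31,"tx":0,"ty":0,"tz":-0.08,"hand":1}
    - {"wx":0,"wy":0,"wz":-0.05,"tx":0,"ty":0,"tz":0,"hand":1}

```text
time_s: 1.15
tcp_pos: [180.5, -598.7, 335.7]
orientation: [2.419, 2.003, -0.0]
ft_force: [0.3, -0.1, 0.2]
grip_width: 85.3
gripper_force: 0.0
```

arm_command:
  deltas:
    - {"wx":0,"wy":0,"wz":0,"tx":0.15,"ty":0.06,"tz":0,"hand":1}
    - {"wx":0,"wy":0,"wz":0,"tx":0.3,"ty":0.127,"tz":0,"hand":1}
    - {"wx":0,"wy":0,"wz":0,"tx":0.3,"ty":0.127,"tz":0,"hand":1}
    - {"wx":0,"wy":0,"wz":0,"tx":0.3,"ty":0.127,"tz":0,"hand":1}
    - {"wx":0,"wy":0,"wz":0,"tx":0.3,"ty":0.127,"tz":0,"hand":1}
    - {"wx":0,"wy":0,"wz":0,"tx":0.3,"ty":0.127,"tz":0,"hand":1}
    - {"wx":0,"wy":0,"wz":0,"tx":0.3,"ty":0.127,"tz":0,"hand":1}
    - {"wx":0,"wy":0,"wz":0,"tx":0.3,"ty":0.127,"tz":0,"hand":1}
    - {"wx":0,"wy":0,"wz":0,"tx":0.3,"ty":0.127,"tz":0,"hand":1}
    - {"wx":0,"wy":0,"wz":0,"tx":0.3,"ty":0.127,"tz":0,"hand":1}
    - {"wx":0,"wy":0,"wz":0,"tx":0.3,"ty":0.127,"tz":0,"hand":1}
    - {"wx":0,"wy":0,"wz":0,"tx":0.3,"ty":0.127,"tz":0,"hand":1}
    - {"wx":0,"wy":0,"wz":0,"tx":0.3,"ty":0.127,"tz":0,"hand":1}
    - {"wx":0,"wy":0,"wz":0,"tx":0.3,"ty":0.127,"tz":0,"hand":1}
    - {"wx":0,"wy":0,"wz":0,"tx":0.3,"ty":0.127,"tz":0,"hand":1}
    - {"wx":0,"wy":0,"wz":0,"tx":0.3,"ty":0.127,"tz":0,"hand":1}
    - {"wx":0,"wy":0,"wz":0,"tx":0.3,"ty":0.127,"tz":0,"hand":1}
    - {"wx":0,"wy":0,"wz":0,"tx":0.3,"ty":0.127,"tz":0,"hand":1}
    - {"wx":0,"wy":0,"wz":0,"tx":0.2,"ty":0.09,"tz":0,"hand":1}
    - {"wx":0,"wy":0,"wz":0,"tx":0,"ty":0,"tz":0,"hand":1}

```text
time_s: 3.65
tcp_pos: [672.4, 144.0, 333.5]
orientation: [-2.415, -2.006, 0.001]
ft_force: [0.3, 0.1, -0.6]
grip_width: 85.5
gripper_force: 0.0
```

```bash
cat > look.py <<'E'
from h import *
from bench import arm,snapshot
s=arm.observe();state(s);im=snapshot('wrist')
q=[673.36,150.35,-0.19]
pts=wproj(s,w(q,[(6,75,214),(6,-75,214),(-6,-75,214),(-6,75,214)]));print(pts)
u=int(pts[:,0].mean());v=int(pts[:,1].mean());x0=max(0,min(u-130,380));y0=max(0,min(v-100,200));print(x0,y0)
cv2.imwrite('pics/w2.png',cv2.resize(im[y0:y0+200,x0:x0+260],None,fx=3,fy=3,interpolation=cv2.INTER_CUBIC))
E
python3 look.py
```

```text
t 3.65 tcp [672.4 144.  333.5] yaw_y -0.1846 z [-0.002  0.002 -1.   ] q [-0.04  0.75 -0.52  1.23  0.36  1.26 -0.73] f [ 0.3  0.1 -0.6] grip 85.5 0.0
[[327.08591399 100.12649306]
 [325.2450789  277.43797046]
 [311.66344152 277.34155599]
 [311.36553176 100.05688144]]
188 88
```

View pics/w2.png

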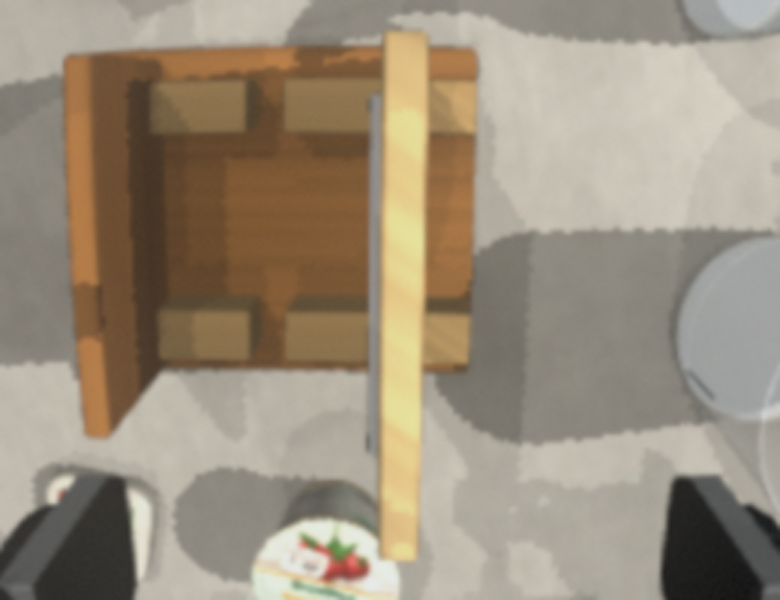

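The wrist view shows the board's top edge at crop (387..428,32) to (381..418,558), the frame on the left (front) side, and the tub just below its near end. I'll refine the pose from this.

```bash
python3 - <<'E'
from h import *
from bench import arm
s=arm.observe()
c=np.array([(428,32),(418,558),(381,558),(387,32)])/3+[188,88]
L=[(6,75,214),(6,-75,214),(-6,-75,214),(-6,75,214)]
f=lambda p:(wproj(s,w(p,L))-c).ravel()
r=least_squares(f,[673,150,-.19]);print(r.x,r.fun.round(1))
# check stop/rail/handle quickly: none
E
```

```text
[ 6.76419245e+02  1.48912438e+02 -1.99514609e-01] [ 1.  -0.9  0.6  1.4 -0.6  1.2 -1.  -1.1]
```

arm_command:
  deltas:
    - {"wx":0,"wy":0,"wz":0.017,"tx":0.04,"ty":0.013,"tz":0,"hand":1}
    - {"wx":0,"wy":0,"wz":0,"tx":0,"ty":0,"tz":0.2,"hand":1}
    - {"wx":0,"wy":0,"wz":0,"tx":0,"ty":0,"tz":0.2,"hand":1}
    - {"wx":0,"wy":0,"wz":0,"tx":0,"ty":0,"tz":0.2,"hand":1}
    - {"wx":0,"wy":0,"wz":0,"tx":0,"ty":0,"tz":0.2,"hand":1}
    - {"wx":0,"wy":0,"wz":0,"tx":0,"ty":0,"tz":0.09,"hand":1}
    - {"wx":0,"wy":0,"wz":0,"tx":0,"ty":0,"tz":0,"hand":1}
  force: 60

```text
time_s: 4.58
tcp_pos: [675.4, 145.1, 201.2]
orientation: [-2.429, -1.993, 0.002]
ft_force: [-0.0, -0.6, 0.4]
grip_width: 85.3
gripper_force: 0.0
```

arm_command:
  deltas:
    - {"wx":0,"wy":0,"wz":0,"tx":0,"ty":0,"tz":0,"hand":-1}
    - {"wx":0,"wy":0,"wz":0,"tx":0,"ty":0,"tz":0,"hand":-1}
    - {"wx":0,"wy":0,"wz":0,"tx":0,"ty":0,"tz":0,"hand":-1}
    - {"wx":0,"wy":0,"wz":0,"tx":0,"ty":0,"tz":0,"hand":-1}
    - {"wx":0,"wy":0,"wz":0,"tx":0,"ty":0,"tz":0,"hand":-1}
    - {"wx":0,"wy":0,"wz":0,"tx":0,"ty":0,"tz":0,"hand":-1}
    - {"wx":0,"wy":0,"wz":0,"tx":0,"ty":0,"tz":0,"hand":-1}
    - {"wx":0,"wy":0,"wz":0,"tx":0,"ty":0,"tz":0,"hand":-1}
  force: 60

```text
time_s: 5.58
tcp_pos: [675.8, 146.1, 202.1]
orientation: [2.428, 1.994, 0.001]
ft_force: [-1.3, -0.3, 6.1]
grip_width: 11.3
gripper_force: 59.7
```

arm_command:
  deltas:
    - {"wx":0,"wy":0,"wz":0,"tx":0,"ty":0,"tz":-0.06,"hand":-1}
    - {"wx":0,"wy":0,"wz":0,"tx":0,"ty":0,"tz":-0.1,"hand":-1}
    - {"wx":0,"wy":0,"wz":0,"tx":0,"ty":0,"tz":-0.15,"hand":-1}
    - {"wx":0,"wy":0,"wz":0,"tx":0,"ty":0,"tz":-0.15,"hand":-1}
    - {"wx":0,"wy":0,"wz":0,"tx":0,"ty":0,"tz":-0.15,"hand":-1}
    - {"wx":0,"wy":0,"wz":0,"tx":0,"ty":0,"tz":-0.1,"hand":-1}
    - {"wx":0,"wy":0,"wz":0,"tx":0,"ty":0,"tz":0,"hand":-1}
    - {"wx":0,"wy":0,"wz":0,"tx":0,"ty":0,"tz":0,"hand":-1}
  force: 60

```text
time_s: 6.58
tcp_pos: [675.2, 145.7, 307.2]
orientation: [-2.427, -1.994, 0.003]
ft_force: [0.2, 0.0, -2.7]
grip_width: 11.1
gripper_force: 58.6
```

```bash
python3 - <<'E'
from h import *
from bench import arm,snapshot
s=arm.observe();state(s);a=snapshot('side');b=snapshot('wrist')
cv2.imwrite('pics/s3r.png',a);cv2.imwrite('pics/w3r.png',b)
A=cv2.resize(a[70:230,310:420],None,fx=3.7,fy=3.7,interpolation=cv2.INTER_CUBIC)
B=cv2.resize(b[60:380,230:410],None,fx=1.85,fy=1.85,interpolation=cv2.INTER_CUBIC)
print(A.shape,B.shape);cv2.imwrite('pics/j3.png',np.hstack([A[:592],B[:592]]))
P=s['tcp_pos'];r=R.from_rotvec(s['orientation']).as_matrix()
C=lambda bx,by,bz:P+r@np.array([by,bx,188-bz])   # tool x=board y, tool y=board x
pts=[C(-6,-75,0),C(6,-75,0),C(-6,-75,200),C(6,-75,200),C(6,75,200)]
print(proj('side',pts).round(1));print(((proj('side',pts)-[310,70])*3.7).round())
print(wproj(s,pts).round(1));print(((wproj(s,pts)-[230,60])*1.85+[407,0]).round())
E
```

```text
t 6.575 tcp [675.2 145.7 307.2] yaw_y -0.1953 z [-0.002 -0.001 -1.   ] q [-0.04  0.77 -0.51  1.26  0.37  1.21 -0.76] f [ 0.2  0.  -2.7] grip 11.1 58.6
(592, 407, 3) (592, 333, 3)
[[368.4 184.2]
 [372.4 184.6]
 [373.3 120.1]
 [377.6 120.4]
 [382.2 106.8]]
[[216. 423.]
 [231. 424.]
 [234. 185.]
 [250. 187.]
 [267. 136.]]
[[313.7 251.3]
 [324.7 251.4]
 [306.7 402.3]
 [328.9 402.4]
 [333.8  98.1]]
[[562. 354.]
 [582. 354.]
 [549. 633.]
 [590. 633.]
 [599.  70.]]
```

View pics/j3.png

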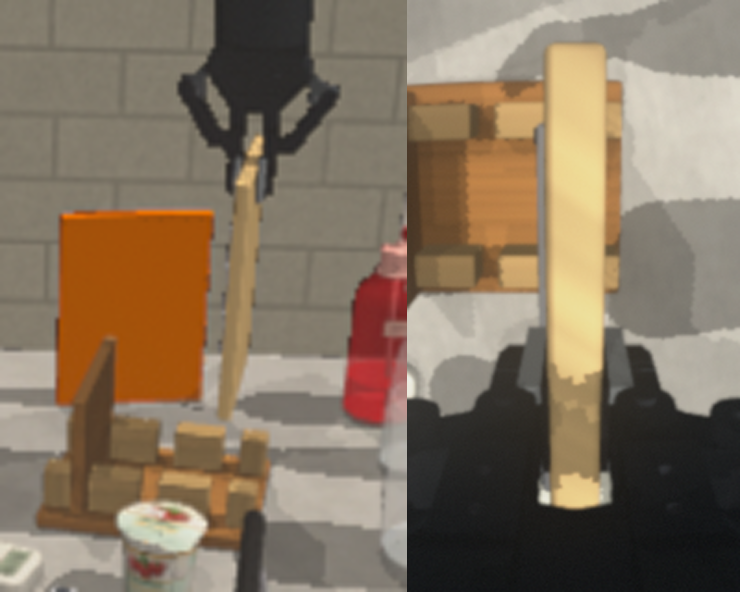

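The board is held cleanly, clear of the rack, and hangs straight. Now I'll fit how it sits in the hand and plan the carry.

```bash
python3 - <<'E'
from h import *
from bench import arm
np.set_printoptions(precision=3,suppress=True)
s=arm.observe();P=s['tcp_pos'];r=R.from_rotvec(s['orientation']).as_matrix()
wob=[(np.array((546,45.))-[407,0])/1.85+[230,60],(np.array((605,45.))-[407,0])/1.85+[230,60]]
sob=np.array([(218,420),(232,421),(237,180),(250,184),(264,137)])/3.7+[310,70]
B=np.array([(-6,-75,0),(6,-75,0),(-6,-75,200),(6,-75,200),(6,75,200)]);Bw=np.array([(-6,75,200),(6,75,200)])
def f(p,full=0):
    h,by,bx,pit,rol=p
    g=lambda b:P+(R.from_rotvec([rol,pit,0]).apply(b-[0,0,h])+[bx,by,h-h])[:,[1,0,2]]*[1,1,-1]@r.T
    return np.r_[(proj('side',g(B))-sob).ravel()*1,((wproj(s,g(Bw))-wob).ravel())*.5,(h-188)/4,bx/1,(pit)/.02,rol/.02]
q=least_squares(f,[188,0,0,0,0]);print('h,by,bx,pitch,roll',q.x,q.fun)
E
```

```text
h,by,bx,pitch,roll [187.691   4.794   1.164   0.002  -0.012] [-0.174  0.088 -0.019  0.248 -0.11   0.639  0.608 -0.085  1.382 -0.356
 -1.286 -0.006  0.078 -0.009 -0.077  1.164  0.102 -0.613]
```

arm_command:
  deltas:
    - {"wx":0,"wy":0,"wz":0,"tx":-0.1,"ty":-0.04,"tz":0,"hand":-1}
    - {"wx":0,"wy":0,"wz":0,"tx":-0.2,"ty":-0.04,"tz":0,"hand":-1}
    - {"wx":0,"wy":0,"wz":0,"tx":-0.23,"ty":-0.04,"tz":0,"hand":-1}
    - {"wx":0,"wy":0,"wz":0,"tx":-0.25,"ty":0,"tz":0,"hand":-1}
    - {"wx":0,"wy":0,"wz":0,"tx":-0.25,"ty":0,"tz":0,"hand":-1}
    - {"wx":0,"wy":0,"wz":0,"tx":-0.25,"ty":0,"tz":0,"hand":-1}
    - {"wx":0,"wy":0,"wz":0,"tx":-0.25,"ty":0,"tz":0,"hand":-1}
    - {"wx":0,"wy":0,"wz":0,"tx":-0.25,"ty":0,"tz":0,"hand":-1}
    - {"wx":0,"wy":0,"wz":0,"tx":-0.2,"ty":0,"tz":0,"hand":-1}
    - {"wx":0,"wy":0,"wz":0,"tx":-0.15,"ty":0,"tz":0,"hand":-1}
    - {"wx":0,"wy":0,"wz":-0.11,"tx":0,"ty":0,"tz":0,"hand":-1}
    - {"wx":0,"wy":0,"wz":0,"tx":0,"ty":0,"tz":0,"hand":-1}
  force: 60

```text
time_s: 8.18
tcp_pos: [596.0, -163.6, 307.9]
orientation: [-2.371, -2.059, -0.001]
ft_force: [-0.0, 0.1, -2.4]
grip_width: 11.2
gripper_force: 58.7
```

```bash
cat > st.py <<'E'
from h import *
from bench import arm
import sys
p=np.array([611.06,-161.75,-0.14])
s=arm.observe();state(s)
d=R.from_euler('z',-p[2]).apply(np.array(s['tcp_pos'])-[p[0],p[1],0]);m=R.from_euler('z',-p[2]).as_matrix()@R.from_rotvec(s['orientation']).as_matrix()
print('stand tcp',d.round(1),'tool y',m[:,1].round(3),'tool z',m[:,2].round(3),'tilt',np.degrees(np.arctan2(-m[0,2],-m[2,2])).round(2))
print('tau',np.round(s['wrist_torque'],2),'f_st',R.from_euler('z',-p[2]).apply(s['ft_force']).round(1))
h,by=188,4.5
for nm,b in [('back lower',(6,0,0)),('front lower',(-6,0,0)),('back@125',(6,0,125))]:
    print(nm,(d+m@np.array([b[1]+by,b[0],h-b[2]])).round(1))
E
python3 st.py
```

```text
t 8.175 tcp [ 596.  -163.6  307.9] yaw_y -0.1406 z [-0.     0.001 -1.   ] q [ 0.5   0.66 -0.56  1.51  0.38  1.08 -0.29] f [-0.   0.1 -2.4] grip 11.2 58.7
stand tcp [-14.7  -3.9 307.9] tool y [ 1.    -0.001 -0.   ] tool z [-0.     0.001 -1.   ] tilt 0.02
tau [ 0.03  0.02 -0.03] f_st [-0.   0.1 -2.4]
back lower [ -8.7   0.8 119.9]
front lower [-20.7   0.8 119.9]
back@125 [ -8.7   0.7 244.9]
```

arm_command:
  deltas:
    - {"wx":0.145,"wy":0,"wz":0,"tx":0,"ty":0,"tz":0,"hand":-1}
    - {"wx":0.146,"wy":0,"wz":0,"tx":0,"ty":0,"tz":0,"hand":-1}
    - {"wx":0.146,"wy":0,"wz":0,"tx":0,"ty":0,"tz":0,"hand":-1}
    - {"wx":0.146,"wy":0,"wz":0,"tx":0,"ty":0,"tz":0,"hand":-1}
    - {"wx":0.145,"wy":0,"wz":0,"tx":0,"ty":0,"tz":0,"hand":-1}
    - {"wx":0.145,"wy":0,"wz":0,"tx":0,"ty":0,"tz":0,"hand":-1}
    - {"wx":0,"wy":0,"wz":0,"tx":0,"ty":0,"tz":0,"hand":-1}
  force: 60

```text
time_s: 9.05
tcp_pos: [597.1, -162.8, 306.7]
orientation: [-2.101, -1.827, 0.404]
ft_force: [0.0, 0.2, -3.9]
grip_width: 11.5
gripper_force: 58.9
```

```bash
python3 st.py
```

```text
t 9.05 tcp [ 597.1 -162.8  306.7] yaw_y -0.1393 z [-0.418  0.06  -0.906] q [ 0.38  0.89 -0.51  1.07  0.31  1.7  -0.21] f [ 0.   0.2 -3.9] grip 11.5 58.9
stand tcp [-13.7  -3.  306.7] tool y [ 0.906  0.001 -0.422] tool z [-0.422  0.001 -0.906] tilt 24.98
tau [-0.1  -0.83 -0.03] f_st [-0.   0.2 -3.9]
back lower [-87.6   1.7 133.7]
front lower [-98.5   1.7 138.8]
back@125 [-34.8   1.6 247.1]
```

arm_command:
  deltas:
    - {"wx":0,"wy":0,"wz":0,"tx":-0.01,"ty":0.08,"tz":0.062,"hand":-1}
    - {"wx":0,"wy":0,"wz":0,"tx":0,"ty":0.13,"tz":0.1,"hand":-1}
    - {"wx":0,"wy":0,"wz":0,"tx":0,"ty":0.13,"tz":0.1,"hand":-1}
    - {"wx":0,"wy":0,"wz":0,"tx":0,"ty":0.13,"tz":0.1,"hand":-1}
    - {"wx":0,"wy":0,"wz":0,"tx":0,"ty":0.1,"tz":0.08,"hand":-1}
    - {"wx":0,"wy":0,"wz":0,"tx":0,"ty":0.08,"tz":0.06,"hand":-1}
    - {"wx":0,"wy":0,"wz":0,"tx":0,"ty":0,"tz":0,"hand":-1}
    - {"wx":0,"wy":0,"wz":0,"tx":0,"ty":0,"tz":0,"hand":-1}
  force: 60

```text
time_s: 10.05
tcp_pos: [652.0, -173.3, 199.5]
orientation: [-2.103, -1.826, 0.404]
ft_force: [-0.5, -0.5, -2.8]
grip_width: 11.2
gripper_force: 58.9
```

```bash
python3 st.py; python3 - <<'E'
from bench import snapshot
import cv2,numpy as np
a=snapshot('side');b=snapshot('top')
cv2.imwrite('pics/s4r.png',a);cv2.imwrite('pics/t4r.png',b)
A=cv2.resize(a[150:300,285:415],None,fx=3.7,fy=3.7,interpolation=cv2.INTER_CUBIC)
B=cv2.resize(b[130:230,325:405],None,fx=3.7,fy=3.7,interpolation=cv2.INTER_CUBIC)
B=np.pad(B,((0,555-370),(0,0),(0,0)));cv2.imwrite('pics/j4.png',np.hstack([A,B]))
E
```

```text
t 10.05 tcp [ 652.  -173.3  199.5] yaw_y -0.1407 z [-0.418  0.059 -0.907] q [ 0.34  1.08 -0.48  0.93  0.36  1.65 -0.19] f [-0.5 -0.5 -2.8] grip 11.2 58.9
stand tcp [ 42.1  -5.8 199.5] tool y [ 0.907 -0.001 -0.422] tool z [-0.422  0.    -0.907] tilt 24.95
tau [-0.15 -0.8  -0.01] f_st [-0.4 -0.5 -2.8]
back lower [-31.7  -1.2  26.5]
front lower [-42.6  -1.2  31.6]
back@125 [ 21.   -1.3 139.8]
```

View pics/j4.png

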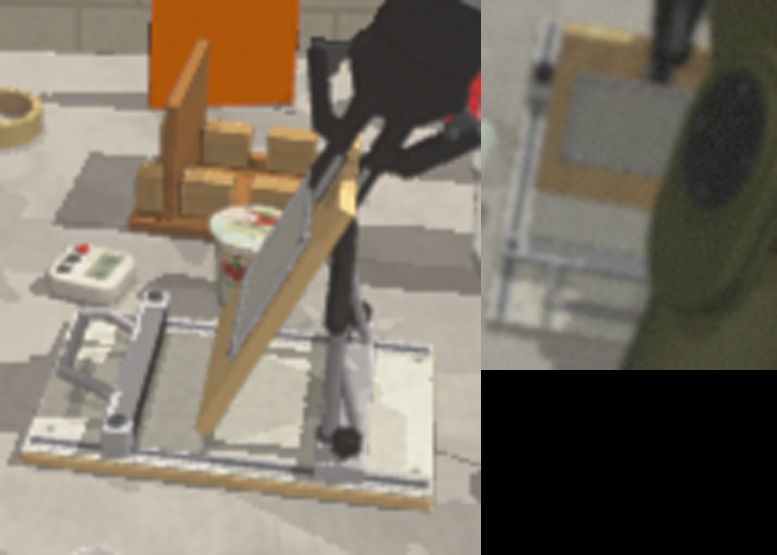

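The board hangs tilted 25° over the base, just in front of the black rail and clear of the stop. I'll lower it gently until the foot touches.

arm_command:
  deltas:
    - {"wx":0,"wy":0,"wz":0,"tx":0,"ty":0.013,"tz":0.027,"hand":-1}
    - {"wx":0,"wy":0,"wz":0,"tx":0,"ty":0.013,"tz":0.027,"hand":-1}
    - {"wx":0,"wy":0,"wz":0,"tx":0,"ty":0,"tz":0,"hand":-1}
    - {"wx":0,"wy":0,"wz":0,"tx":0,"ty":0,"tz":0,"hand":-1}
  force: 60

```text
time_s: 10.65
tcp_pos: [651.9, -173.3, 189.7]
orientation: [-2.102, -1.825, 0.405]
ft_force: [0.1, 0.1, -2.9]
grip_width: 11.4
gripper_force: 58.9
```

arm_command:
  deltas:
    - {"wx":0,"wy":0,"wz":0,"tx":0,"ty":0.004,"tz":0.009,"hand":-1}
    - {"wx":0,"wy":0,"wz":0,"tx":0,"ty":0,"tz":0,"hand":-1}
  force: 60

```text
time_s: 10.9
tcp_pos: [651.8, -173.4, 188.2]
orientation: [-2.102, -1.825, 0.405]
ft_force: [-0.5, 1.1, -2.7]
grip_width: 11.2
gripper_force: 58.9
```

```bash
python3 st.py
```

```text
t 10.9 tcp [ 651.8 -173.4  188.2] yaw_y -0.1405 z [-0.419  0.059 -0.906] q [ 0.35  1.09 -0.48  0.94  0.37  1.63 -0.19] f [-0.5  1.1 -2.7] grip 11.2 58.9
stand tcp [ 42.   -5.8 188.2] tool y [ 0.906 -0.    -0.423] tool z [-0.423  0.    -0.906] tilt 25.01
tau [-0.12 -0.85 -0.01] f_st [-0.7  1.  -2.7]
back lower [-32.1  -1.3  15.3]
front lower [-42.9  -1.3  20.3]
back@125 [ 20.8  -1.3 128.5]
```

arm_command:
  deltas:
    - {"wx":0,"wy":0,"wz":0,"tx":0.008,"ty":0.03,"tz":-0.014,"hand":-1}
    - {"wx":0,"wy":0,"wz":0,"tx":0,"ty":0.03,"tz":-0.014,"hand":-1}
    - {"wx":0,"wy":0,"wz":0,"tx":0,"ty":0,"tz":0,"hand":-1}
    - {"wx":0,"wy":0,"wz":0,"tx":0,"ty":0,"tz":0,"hand":-1}
  force: 60

```text
time_s: 11.4
tcp_pos: [661.9, -173.5, 188.2]
orientation: [-2.102, -1.826, 0.405]
ft_force: [0.0, 0.2, -3.9]
grip_width: 11.2
gripper_force: 59.0
```

arm_command:
  deltas:
    - {"wx":0,"wy":0,"wz":0,"tx":0,"ty":0.009,"tz":-0.0042,"hand":-1}
    - {"wx":0,"wy":0,"wz":0,"tx":0,"ty":0,"tz":0,"hand":-1}
  force: 60

```text
time_s: 11.65
tcp_pos: [663.4, -173.8, 188.3]
orientation: [-2.102, -1.826, 0.405]
ft_force: [0.7, 0.2, -3.2]
grip_width: 11.6
gripper_force: 59.0
```

arm_command:
  deltas:
    - {"wx":0,"wy":0,"wz":0,"tx":0,"ty":0.009,"tz":-0.0042,"hand":-1}
    - {"wx":0,"wy":0,"wz":0,"tx":0,"ty":0,"tz":0,"hand":-1}
  force: 60

```text
time_s: 11.9
tcp_pos: [664.9, -174.0, 188.3]
orientation: [-2.102, -1.826, 0.405]
ft_force: [-0.3, 0.4, -3.0]
grip_width: 11.4
gripper_force: 59.0
```

```bash
python3 st.py
```

```text
t 11.9 tcp [ 664.9 -174.   188.3] yaw_y -0.1405 z [-0.418  0.059 -0.906] q [ 0.33  1.12 -0.47  0.87  0.37  1.67 -0.18] f [-0.3  0.4 -3. ] grip 11.4 59.0
stand tcp [ 55.   -4.6 188.3] tool y [ 0.906 -0.    -0.423] tool z [-0.423  0.    -0.906] tilt 25.0
tau [-0.13 -0.83 -0.02] f_st [-0.4  0.4 -3. ]
back lower [-19.   -0.1  15.3]
front lower [-29.8  -0.1  20.4]
back@125 [ 3.390e+01 -1.000e-01  1.286e+02]
```

arm_command:
  deltas:
    - {"wx":0,"wy":0,"wz":0,"tx":0,"ty":0.009,"tz":-0.0042,"hand":-1}
    - {"wx":0,"wy":0,"wz":0,"tx":0,"ty":0,"tz":0,"hand":-1}
  force: 60

```text
time_s: 12.15
tcp_pos: [666.4, -174.2, 188.2]
orientation: [-2.102, -1.826, 0.405]
ft_force: [-0.6, 0.0, -3.0]
grip_width: 11.4
gripper_force: 59.0
```

arm_command:
  deltas:
    - {"wx":0,"wy":0,"wz":0,"tx":0,"ty":0.009,"tz":-0.0042,"hand":-1}
    - {"wx":0,"wy":0,"wz":0,"tx":0,"ty":0,"tz":0,"hand":-1}
  force: 60

```text
time_s: 12.4
tcp_pos: [667.9, -174.4, 188.2]
orientation: [-2.102, -1.826, 0.405]
ft_force: [-1.2, -0.5, -3.2]
grip_width: 11.1
gripper_force: 59.0
```

arm_command:
  deltas:
    - {"wx":0,"wy":0,"wz":0,"tx":0,"ty":0.006,"tz":-0.0028,"hand":-1}
    - {"wx":0,"wy":0,"wz":0,"tx":0,"ty":0,"tz":0,"hand":-1}
  force: 60

```text
time_s: 12.65
tcp_pos: [668.8, -174.5, 188.2]
orientation: [-2.102, -1.826, 0.405]
ft_force: [-0.9, -0.2, -2.8]
grip_width: 11.1
gripper_force: 59.0
```

arm_command:
  deltas:
    - {"wx":0,"wy":0,"wz":0,"tx":0,"ty":0.006,"tz":-0.0028,"hand":-1}
    - {"wx":0,"wy":0,"wz":0,"tx":0,"ty":0,"tz":0,"hand":-1}
  force: 60

```text
time_s: 12.9
tcp_pos: [669.8, -174.7, 188.3]
orientation: [-2.102, -1.826, 0.405]
ft_force: [-0.1, 0.1, -2.3]
grip_width: 11.1
gripper_force: 59.0
```

```bash
python3 st.py
```

```text
t 12.9 tcp [ 669.8 -174.7  188.3] yaw_y -0.1405 z [-0.418  0.059 -0.906] q [ 0.33  1.13 -0.47  0.84  0.37  1.68 -0.17] f [-0.1  0.1 -2.3] grip 11.1 59.0
stand tcp [ 60.   -4.6 188.3] tool y [ 0.906 -0.    -0.423] tool z [-0.423  0.    -0.906] tilt 25.0
tau [-0.14 -0.78  0.03] f_st [-0.1  0.1 -2.3]
back lower [-14.   -0.1  15.3]
front lower [-24.9  -0.1  20.4]
back@125 [ 3.880e+01 -1.000e-01  1.286e+02]
```

arm_command:
  deltas:
    - {"wx":0,"wy":0,"wz":0,"tx":0,"ty":0.008,"tz":-0.0037,"hand":-1}
    - {"wx":0,"wy":0,"wz":0,"tx":0,"ty":0,"tz":0,"hand":-1}
  force: 60

```text
time_s: 13.15
tcp_pos: [670.9, -174.9, 188.3]
orientation: [-2.102, -1.825, 0.406]
ft_force: [-0.9, -0.3, -2.4]
grip_width: 11.6
gripper_force: 59.0
```

arm_command:
  deltas:
    - {"wx":0,"wy":0,"wz":0,"tx":0,"ty":0.008,"tz":-0.0037,"hand":-1}
    - {"wx":0,"wy":0,"wz":0,"tx":0,"ty":0,"tz":0,"hand":-1}
  force: 60

```text
time_s: 13.4
tcp_pos: [671.4, -175.0, 188.2]
orientation: [-2.1, -1.824, 0.408]
ft_force: [-3.0, 0.1, -2.0]
grip_width: 11.1
gripper_force: 58.9
```

```bash
python3 st.py; python3 - <<'E'
from bench import snapshot
import cv2
a=snapshot('side');cv2.imwrite('pics/s5.png',cv2.resize(a[150:300,285:415],None,fx=4,fy=4,interpolation=cv2.INTER_CUBIC))
E
```

```text
t 13.4 tcp [ 671.4 -175.   188.2] yaw_y -0.1406 z [-0.421  0.059 -0.905] q [ 0.32  1.13 -0.47  0.83  0.37  1.69 -0.17] f [-3.   0.1 -2. ] grip 11.1 58.9
stand tcp [ 61.6  -4.7 188.2] tool y [ 0.905 -0.001 -0.425] tool z [-0.425 -0.    -0.905] tilt 25.18
tau [ 0.09  0.28 -0.24] f_st [-3.  -0.3 -2. ]
back lower [-12.9  -0.2  15.5]
front lower [-23.8  -0.2  20.6]
back@125 [ 40.3  -0.2 128.6]
```

View pics/s5.png

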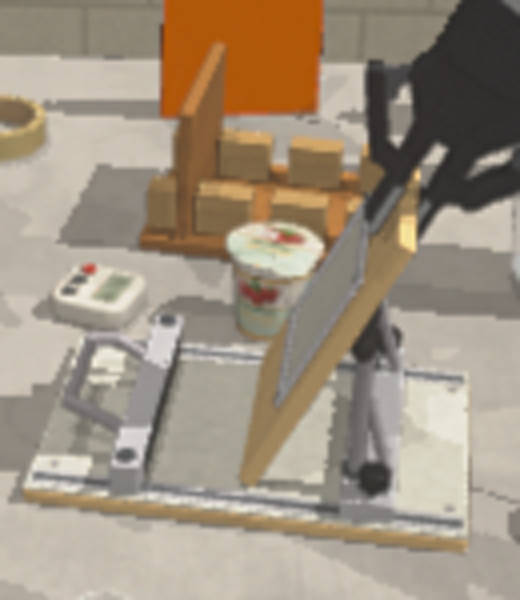

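arm_command:
  deltas:
    - {"wx":0,"wy":0,"wz":0,"tx":0,"ty":0,"tz":0.0075,"hand":-1}
    - {"wx":0,"wy":0,"wz":0,"tx":0,"ty":0,"tz":0,"hand":-1}
  force: 60

```text
time_s: 13.7
tcp_pos: [671.4, -174.8, 187.9]
orientation: [-2.101, -1.825, 0.406]
ft_force: [-5.3, 1.2, 1.4]
grip_width: 11.5
gripper_force: 59.4
```

arm_command:
  deltas:
    - {"wx":0,"wy":0,"wz":0,"tx":0,"ty":0.0025,"tz":0.006,"hand":-1}
    - {"wx":0,"wy":0,"wz":0,"tx":0,"ty":0,"tz":0,"hand":-1}
  force: 60

```text
time_s: 13.95
tcp_pos: [671.3, -174.9, 187.3]
orientation: [-2.101, -1.825, 0.406]
ft_force: [-5.6, 3.0, 4.3]
grip_width: 11.5
gripper_force: 59.7
```

```bash
python3 st.py
```

```text
t 13.95 tcp [ 671.3 -174.9  187.3] yaw_y -0.1406 z [-0.42   0.059 -0.906] q [ 0.32  1.13 -0.47  0.83  0.37  1.69 -0.17] f [-5.6  3.   4.3] grip 11.5 59.7
stand tcp [ 61.5  -4.6 187.3] tool y [ 0.906 -0.001 -0.424] tool z [-0.424 -0.    -0.906] tilt 25.09
tau [ 0.02  1.31 -0.36] f_st [-6.   2.1  4.3]
back lower [-12.8  -0.1  14.5]
front lower [-23.7  -0.1  19.6]
back@125 [ 4.020e+01 -1.000e-01  1.277e+02]
```

arm_command:
  deltas:
    - {"wx":0,"wy":0,"wz":0,"tx":0,"ty":-0.009,"tz":0.0042,"hand":-1}
    - {"wx":0,"wy":0,"wz":0,"tx":0,"ty":0,"tz":0,"hand":-1}
  force: 60

```text
time_s: 14.2
tcp_pos: [670.6, -174.9, 186.8]
orientation: [-2.103, -1.826, 0.404]
ft_force: [-4.4, -0.3, 3.9]
grip_width: 11.5
gripper_force: 59.6
```

```bash
python3 st.py
```

```text
t 14.2 tcp [ 670.6 -174.9  186.8] yaw_y -0.1408 z [-0.418  0.059 -0.907] q [ 0.33  1.13 -0.47  0.84  0.37  1.68 -0.17] f [-4.4 -0.3  3.9] grip 11.5 59.6
stand tcp [ 60.8  -4.7 186.8] tool y [ 0.907 -0.001 -0.422] tool z [-0.422  0.    -0.907] tilt 24.94
tau [-0.15  0.64 -0.23] f_st [-4.3 -0.9  3.9]
back lower [-13.   -0.2  13.8]
front lower [-23.9  -0.2  18.9]
back@125 [ 39.7  -0.2 127.2]
```

Foot and rail are both in contact (foot height estimate 13.8 mm, forces about 4 N). Now I open by only a few mm and watch for creep.

arm_command:
  deltas:
    - {"wx":0,"wy":0,"wz":0,"tx":0,"ty":0,"tz":0,"hand":-0.65}
    - {"wx":0,"wy":0,"wz":0,"tx":0,"ty":0,"tz":0,"hand":-0.6}
    - {"wx":0,"wy":0,"wz":0,"tx":0,"ty":0,"tz":0,"hand":-0.55}
    - {"wx":0,"wy":0,"wz":0,"tx":0,"ty":0,"tz":0,"hand":-0.55}
  force: 20

```text
time_s: 14.7
tcp_pos: [670.6, -174.7, 186.2]
orientation: [-2.102, -1.826, 0.404]
ft_force: [0.2, 0.2, -0.9]
grip_width: 19.2
gripper_force: 0.0
```

```bash
python3 st.py; python3 - <<'E'
from bench import snapshot
import cv2
a=snapshot('side');cv2.imwrite('pics/s6r.png',a)
b=cv2.imread('pics/s5.png');b2=cv2.resize(a[150:300,285:415],None,fx=4,fy=4,interpolation=cv2.INTER_CUBIC)
# shift of board foot region between pictures
t=b[380:490,240:300];r=cv2.matchTemplate(b2[360:510,220:320],t,cv2.TM_CCOEFF_NORMED);print(cv2.minMaxLoc(r),'expected (20,20)')
E
```

```text
t 14.7 tcp [ 670.6 -174.7  186.2] yaw_y -0.1404 z [-0.418  0.059 -0.906] q [ 0.33  1.13 -0.47  0.84  0.37  1.68 -0.17] f [ 0.2  0.2 -0.9] grip 19.2 0.0
stand tcp [ 60.7  -4.5 186.2] tool y [ 0.906 -0.    -0.422] tool z [-0.422  0.    -0.906] tilt 24.98
tau [-0.09 -0.46 -0.  ] f_st [ 0.2  0.2 -0.9]
back lower [-13.2  -0.   13.2]
front lower [-24.1  -0.   18.3]
back@125 [ 39.6  -0.  126.5]
(-0.09351831674575806, 0.9737176299095154, (0, 0), (14, 20)) expected (20,20)
```

arm_command:
  deltas:
    - {"wx":0,"wy":0,"wz":0,"tx":0,"ty":0,"tz":0,"hand":-0.55}
    - {"wx":0,"wy":0,"wz":0,"tx":0,"ty":0,"tz":0,"hand":-0.55}
    - {"wx":0,"wy":0,"wz":0,"tx":0,"ty":0,"tz":0,"hand":-0.55}

```text
time_s: 15.12
tcp_pos: [670.4, -174.8, 186.3]
orientation: [-2.102, -1.826, 0.405]
ft_force: [-0.8, -0.6, -0.2]
grip_width: 19.2
gripper_force: 0.0
```

```bash
cat > cmp.py <<'E'
from bench import snapshot
import cv2,sys
a=snapshot('side');cv2.imwrite(f'pics/{sys.argv[2]}.png',a)
e=lambda i:cv2.resize(i[150:300,285:415],None,fx=4,fy=4,interpolation=cv2.INTER_CUBIC)
for x0,y0,x1,y1,n in[(240,380,300,490,'foot'),(360,190,400,270,'top')]:
    b=e(cv2.imread(f'pics/{sys.argv[1]}.png'));b2=e(a)
    r=cv2.matchTemplate(b2[y0-20:y1+20,x0-20:x1+20],b[y0:y1,x0:x1],cv2.TM_CCOEFF_NORMED);m=cv2.minMaxLoc(r);print(n,round(m[1],3),m[3][0]-20,m[3][1]-20)
E
python3 cmp.py s6r s7r; python3 st.py
```

```text
foot 1.0 0 0
top 0.992 0 -1
t 15.175 tcp [ 670.4 -174.7  186.3] yaw_y -0.1405 z [-0.419  0.059 -0.906] q [ 0.33  1.13 -0.47  0.84  0.37  1.68 -0.17] f [-0.2 -0.3 -0.1] grip 18.9 0.0
stand tcp [ 60.5  -4.6 186.3] tool y [ 0.906 -0.    -0.423] tool z [-0.423  0.    -0.906] tilt 25.01
tau [-0.06 -0.45 -0.  ] f_st [-0.2 -0.3 -0.1]
back lower [-13.5  -0.1  13.4]
front lower [-24.4  -0.1  18.4]
back@125 [ 3.940e+01 -1.000e-01  1.266e+02]
```

arm_command:
  deltas:
    - {"wx":0,"wy":0,"wz":0,"tx":0,"ty":0,"tz":0,"hand":-0.3}
    - {"wx":0,"wy":0,"wz":0,"tx":0,"ty":0,"tz":0,"hand":0}
    - {"wx":0,"wy":0,"wz":0,"tx":0,"ty":0,"tz":0,"hand":0}
    - {"wx":0,"wy":0,"wz":0,"tx":0,"ty":0,"tz":0,"hand":0}

```text
time_s: 15.68
tcp_pos: [670.4, -174.8, 186.3]
orientation: [-2.102, -1.826, 0.405]
ft_force: [-0.2, -0.1, 0.3]
grip_width: 42.8
gripper_force: 0.0
```

```bash
python3 cmp.py s7r s8r; python3 st.py
```

```text
foot 1.0 0 0
top 0.743 -14 -13
t 15.725 tcp [ 670.3 -174.8  186.3] yaw_y -0.1405 z [-0.419  0.059 -0.906] q [ 0.33  1.13 -0.47  0.84  0.37  1.68 -0.17] f [-0.4  0.3 -0.6] grip 42.6 0.0
stand tcp [ 60.5  -4.6 186.3] tool y [ 0.906 -0.    -0.423] tool z [-0.423  0.    -0.906] tilt 25.01
tau [-0.03 -0.48  0.  ] f_st [-0.4  0.2 -0.6]
back lower [-13.5  -0.1  13.4]
front lower [-24.4  -0.1  18.4]
back@125 [ 3.930e+01 -1.000e-01  1.266e+02]
```

The foot is stable with the hand open. I'll retreat along the board, come upright, and go in front of the stop handle with the fingers shut.

arm_command:
  deltas:
    - {"wx":0,"wy":0,"wz":0,"tx":0,"ty":0,"tz":-0.05,"hand":0}
    - {"wx":0,"wy":0,"wz":0,"tx":0,"ty":0,"tz":-0.1,"hand":0}
    - {"wx":0,"wy":0,"wz":0,"tx":0,"ty":0,"tz":-0.15,"hand":0}
    - {"wx":0,"wy":0,"wz":0,"tx":0,"ty":0,"tz":-0.2,"hand":0}
    - {"wx":0,"wy":0,"wz":0,"tx":0,"ty":-0.056,"tz":-0.12,"hand":0}
    - {"wx":0,"wy":0,"wz":0,"tx":0,"ty":-0.056,"tz":-0.12,"hand":0}
    - {"wx":0,"wy":0,"wz":0,"tx":0,"ty":-0.056,"tz":-0.12,"hand":0}
    - {"wx":-0.22,"wy":0,"wz":0,"tx":0,"ty":0,"tz":0,"hand":0}
    - {"wx":-0.22,"wy":0,"wz":0,"tx":0,"ty":0,"tz":0,"hand":0}
    - {"wx":-0.22,"wy":0,"wz":0,"tx":0,"ty":0,"tz":0,"hand":-1}
    - {"wx":-0.213,"wy":0,"wz":0,"tx":0,"ty":0,"tz":0,"hand":-1}
    - {"wx":0,"wy":0,"wz":0,"tx":0,"ty":0,"tz":0,"hand":-1}

```text
time_s: 17.23
tcp_pos: [700.2, -179.4, 315.4]
orientation: [-2.371, -2.061, 0.003]
ft_force: [-0.2, -1.3, 0.1]
grip_width: -0.1
gripper_force: 0.0
```

```bash
python3 cmp.py s7r s9r; python3 st.py
```

```text
foot 1.0 0 0
top 0.66 2 -20
t 17.275 tcp [ 701.4 -179.5  315. ] yaw_y -0.1407 z [-0.001 -0.001 -1.   ] q [ 0.4   0.82 -0.5   1.12  0.37  1.29 -0.21] f [-0.1 -0.7 -0.5] grip -0.3 0.0
stand tcp [ 92.  -5. 315.] tool y [ 1.    -0.001 -0.001] tool z [-0.001 -0.001 -1.   ] tilt 0.04
tau [-0.03  0.03  0.02] f_st [-0.  -0.7 -0.5]
back lower [ 97.8  -0.6 127. ]
front lower [ 85.8  -0.6 127. ]
back@125 [ 97.9  -0.5 252. ]
```

arm_command:
  deltas:
    - {"wx":0,"wy":0,"wz":0,"tx":0.033,"ty":-0.13,"tz":0,"hand":-1}
    - {"wx":0,"wy":0,"wz":0,"tx":0,"ty":-0.25,"tz":0,"hand":-1}
    - {"wx":0,"wy":0,"wz":0,"tx":0,"ty":-0.3,"tz":0,"hand":-1}
    - {"wx":0,"wy":0,"wz":0,"tx":0,"ty":-0.3,"tz":0,"hand":-1}
    - {"wx":0,"wy":0,"wz":0,"tx":0,"ty":-0.3,"tz":0,"hand":-1}
    - {"wx":0,"wy":0,"wz":0,"tx":0,"ty":-0.3,"tz":0,"hand":-1}
    - {"wx":0,"wy":0,"wz":0,"tx":0,"ty":-0.2,"tz":0,"hand":-1}
    - {"wx":0,"wy":0,"wz":0,"tx":0,"ty":-0.1,"tz":0,"hand":-1}
    - {"wx":0,"wy":0,"wz":0,"tx":0,"ty":0,"tz":0.2,"hand":-1}
    - {"wx":0,"wy":0,"wz":0,"tx":0,"ty":0,"tz":0.3,"hand":-1}
    - {"wx":0,"wy":0,"wz":0,"tx":0,"ty":0,"tz":0.3,"hand":-1}
    - {"wx":0,"wy":0,"wz":0,"tx":0,"ty":0,"tz":0.2,"hand":-1}
    - {"wx":0,"wy":0,"wz":0,"tx":0,"ty":0,"tz":0,"hand":-1}

```text
time_s: 18.9
tcp_pos: [424.2, -134.6, 162.0]
orientation: [-2.369, -2.06, 0.003]
ft_force: [0.5, -0.5, 0.0]
grip_width: 0.4
gripper_force: 0.0
```

```bash
python3 st.py; python3 - <<'E'
from h import *
from bench import arm,snapshot
a=snapshot('side');b=snapshot('top');s=arm.observe()
cv2.imwrite('pics/s10r.png',a);cv2.imwrite('pics/t10r.png',b)
A=cv2.resize(a[150:300,285:415],None,fx=4,fy=4,interpolation=cv2.INTER_CUBIC)[:600,:480]
B=cv2.resize(b[130:230,325:405],None,fx=4,fy=4,interpolation=cv2.INTER_CUBIC)
B=np.pad(B,((0,200),(0,0),(0,0)));cv2.imwrite('pics/j10.png',np.hstack([A,B]))
p=[611.06,-161.75,-.14]
for fx in(-24,-28,-32): # front lower near corner, hypotheses (on rail: angle follows)
  print(fx,((proj('side',w(p,[(fx,-75,19)]))-[285,150])*4).round(1))
E
```

```text
t 18.9 tcp [ 424.2 -134.6  162. ] yaw_y -0.1395 z [-0.003  0.    -1.   ] q [ 0.44  0.65 -0.37  2.17  0.57  0.42 -0.53] f [ 0.5 -0.5  0. ] grip 0.4 0.0
stand tcp [-188.9    0.8  162. ] tool y [ 1.     0.001 -0.003] tool z [-0.003 -0.    -1.   ] tilt 0.18
tau [-0.04 -0.02  0.01] f_st [ 0.5 -0.5  0. ]
back lower [-183.5    5.3  -26. ]
front lower [-195.5    5.3  -25.9]
back@125 [-183.1    5.3   99. ]
-24 [[238.5 484.2]]
-28 [[232.2 483.5]]
-32 [[225.9 482.8]]
```

View pics/j10.png

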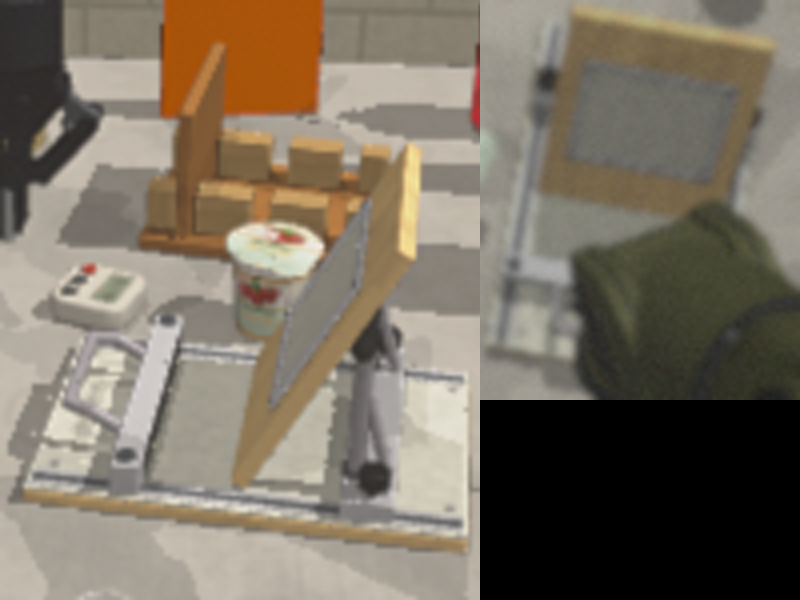

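The board leans on the rail with its foot at about -27 mm (near foot corner at pixel 234,480); the stop is still out. I'll descend in front of the handle and watch joint 6.

arm_command:
  deltas:
    - {"wx":0,"wy":0,"wz":0,"tx":0,"ty":0,"tz":0.2,"hand":-1}
    - {"wx":0,"wy":0,"wz":0,"tx":0,"ty":0,"tz":0.2,"hand":-1}
    - {"wx":0,"wy":0,"wz":0,"tx":0,"ty":0,"tz":0,"hand":-1}

```text
time_s: 19.38
tcp_pos: [423.9, -134.9, 103.8]
orientation: [2.371, 2.061, -0.001]
ft_force: [-0.3, 0.2, 0.4]
grip_width: -0.3
gripper_force: 0.0
```

```bash
python3 st.py; python3 - <<'E'
from h import *
p=[611.06,-161.75,-.14]
t=np.radians(26);u=np.array([np.sin(t),0,np.cos(t)]);n=np.array([np.cos(t),0,-np.sin(t)])
o=np.array([-27,0,14+12*np.sin(t)])  # front lower
for y in(75,-75):
  for L in(0,200):
    for off in (0,12):
      q=o+[0,y,0]+L*u+off*n; P=w(p,[q]); print(y,L,off,((proj('top',P)-[325,130])*4+[480,0]).round(0),((proj('side',P)-[285,150])*4).round(0))
E
```

```text
t 19.375 tcp [ 423.9 -134.9  103.8] yaw_y -0.1398 z [-0.    -0.001 -1.   ] q [ 0.33  0.76 -0.21  2.22  0.69  0.23 -0.63] f [-0.3  0.2  0.4] grip -0.3 0.0
stand tcp [-189.1    0.5  103.8] tool y [ 1.  0. -0.] tool z [-0.    -0.001 -1.   ] tilt 0.01
tau [ 0.02 -0.04  0.03] f_st [-0.3  0.1  0.4]
back lower [-183.1    4.9  -84.2]
front lower [-195.1    4.9  -84.2]
back@125 [-183.1    5.    40.8]
75 0 0 [[536. 190.]] [[257. 358.]]
75 0 12 [[537. 178.]] [[272. 365.]]
75 200 0 [[569.  13.]] [[404. 137.]]
75 200 12 [[571.   2.]] [[420. 146.]]
-75 0 0 [[718. 221.]] [[234. 483.]]
-75 0 12 [[718. 209.]] [[250. 492.]]
-75 200 0 [[776.  48.]] [[398. 246.]]
-75 200 12 [[776.  36.]] [[416. 255.]]
```

arm_command:
  deltas:
    - {"wx":0.21,"wy":0,"wz":0,"tx":0,"ty":0,"tz":0,"hand":-1}
    - {"wx":0.21,"wy":0,"wz":0,"tx":0,"ty":0,"tz":0,"hand":-1}
    - {"wx":0,"wy":0,"wz":0,"tx":0,"ty":0.025,"tz":0.117,"hand":-1}
    - {"wx":0,"wy":0,"wz":0,"tx":0,"ty":0.025,"tz":0.117,"hand":-1}
    - {"wx":0,"wy":0,"wz":0,"tx":0,"ty":0.025,"tz":0.117,"hand":-1}
    - {"wx":0,"wy":0,"wz":0,"tx":0,"ty":0,"tz":0,"hand":-1}

```text
time_s: 20.12
tcp_pos: [424.0, -135.1, 51.0]
orientation: [-2.248, -1.951, 0.205]
ft_force: [-0.7, 0.2, 0.1]
grip_width: 0.2
gripper_force: 0.0
```

```bash
python3 st.py
```

```text
t 20.125 tcp [ 424.  -135.1   51. ] yaw_y -0.1411 z [-0.205  0.029 -0.978] q [ 0.41  0.92 -0.36  2.04  0.62  0.51 -0.57] f [-0.7  0.2  0.1] grip 0.2 0.0
stand tcp [-188.9    0.3   51. ] tool y [ 0.978 -0.001 -0.207] tool z [-0.207  0.    -0.978] tilt 11.97
tau [-0.03 -0.19  0.06] f_st [-0.8  0.1  0.1]
back lower [-222.1    4.8 -134.2]
front lower [-233.8    4.9 -131.7]
back@125 [-196.1    4.8  -11.9]
```

arm_command:
  deltas:
    - {"wx":0,"wy":0,"wz":0,"tx":0,"ty":0.065,"tz":-0.0138,"hand":-1}
    - {"wx":0,"wy":0,"wz":0,"tx":0,"ty":0.065,"tz":-0.0138,"hand":-1}
    - {"wx":0,"wy":0,"wz":0,"tx":0,"ty":0,"tz":0,"hand":-1}

```text
time_s: 20.5
tcp_pos: [444.9, -137.8, 50.5]
orientation: [-2.249, -1.952, 0.202]
ft_force: [0.2, 0.9, 0.5]
grip_width: -0.3
gripper_force: 0.0
```

arm_command:
  deltas:
    - {"wx":0,"wy":0,"wz":0,"tx":0,"ty":0.033,"tz":-0.007,"hand":-1}
    - {"wx":0,"wy":0,"wz":0,"tx":0,"ty":0.033,"tz":-0.007,"hand":-1}
    - {"wx":0,"wy":0,"wz":0,"tx":0,"ty":0,"tz":0,"hand":-1}

```text
time_s: 20.88
tcp_pos: [453.5, -139.0, 49.9]
orientation: [-2.247, -1.952, 0.205]
ft_force: [-0.2, -0.2, 0.3]
grip_width: 0.2
gripper_force: 0.0
```

arm_command:
  deltas:
    - {"wx":0,"wy":0,"wz":0,"tx":0,"ty":0.033,"tz":-0.007,"hand":-1}
    - {"wx":0,"wy":0,"wz":0,"tx":0,"ty":0.033,"tz":-0.007,"hand":-1}
    - {"wx":0,"wy":0,"wz":0,"tx":0,"ty":0,"tz":0,"hand":-1}

```text
time_s: 21.25
tcp_pos: [462.3, -140.5, 49.8]
orientation: [-2.246, -1.951, 0.208]
ft_force: [-2.6, 0.6, 1.0]
grip_width: -0.2
gripper_force: 2.0
```

```bash
python3 st.py; python3 cmp.py s10r s11r
```

```text
t 21.25 tcp [ 462.3 -140.5   49.8] yaw_y -0.1406 z [-0.208  0.029 -0.978] q [ 0.42  0.95 -0.39  1.92  0.58  0.61 -0.52] f [-2.6  0.6  1. ] grip -0.2 2.0
stand tcp [-150.2    0.3   49.8] tool y [ 0.978 -0.001 -0.21 ] tool z [-0.21  -0.    -0.978] tilt 12.13
tau [0.08 0.56 0.02] f_st [-2.7  0.3  1. ]
back lower [-183.9    4.7 -135.2]
front lower [-195.6    4.7 -132.7]
back@125 [-157.6    4.8  -13. ]
foot 0.991 0 0
top 0.998 0 0
```

arm_command:
  deltas:
    - {"wx":0,"wy":0,"wz":0,"tx":0,"ty":0.04,"tz":-0.0085,"hand":-1}
    - {"wx":0,"wy":0,"wz":0,"tx":0,"ty":0.04,"tz":-0.0085,"hand":-1}
    - {"wx":0,"wy":0,"wz":0,"tx":0,"ty":0.04,"tz":-0.0085,"hand":-1}
    - {"wx":0,"wy":0,"wz":0,"tx":0,"ty":0.04,"tz":-0.0085,"hand":-1}
    - {"wx":0,"wy":0,"wz":0,"tx":0,"ty":0.04,"tz":-0.0085,"hand":-1}
    - {"wx":0,"wy":0,"wz":0,"tx":0,"ty":0.04,"tz":-0.0085,"hand":-1}
    - {"wx":0,"wy":0,"wz":0,"tx":0,"ty":0.04,"tz":-0.0085,"hand":-1}
    - {"wx":0,"wy":0,"wz":0,"tx":0,"ty":0.03,"tz":-0.0064,"hand":-1}
    - {"wx":0,"wy":0,"wz":0,"tx":0,"ty":0,"tz":0,"hand":-1}

```text
time_s: 22.42
tcp_pos: [510.5, -147.7, 49.9]
orientation: [-2.248, -1.951, 0.206]
ft_force: [-4.6, -1.3, 1.1]
grip_width: -0.0
gripper_force: 2.1
```

```bash
python3 st.py; python3 cmp.py s10r s12r; python3 - <<'E'
import cv2
a=cv2.imread('pics/s12r.png');cv2.imwrite('pics/s12.png',cv2.resize(a[210:290,285:385],None,fx=7,fy=7,interpolation=cv2.INTER_CUBIC))
E
```

```text
t 22.425 tcp [ 510.5 -147.7   49.9] yaw_y -0.1411 z [-0.206  0.028 -0.978] q [ 0.43  0.98 -0.42  1.77  0.54  0.73 -0.46] f [-4.6 -1.3  1.1] grip -0.0 2.1
stand tcp [-1.016e+02 -1.000e-01  4.990e+01] tool y [ 0.978 -0.001 -0.208] tool z [-0.208 -0.001 -0.978] tilt 12.02
tau [-0.36  0.69  0.04] f_st [-4.4 -1.9  1.1]
back lower [-134.8    4.2 -135.3]
front lower [-146.6    4.2 -132.8]
back@125 [-108.8    4.3  -13. ]
foot 0.892 0 0
top 0.967 0 -1
```

View pics/s12.png

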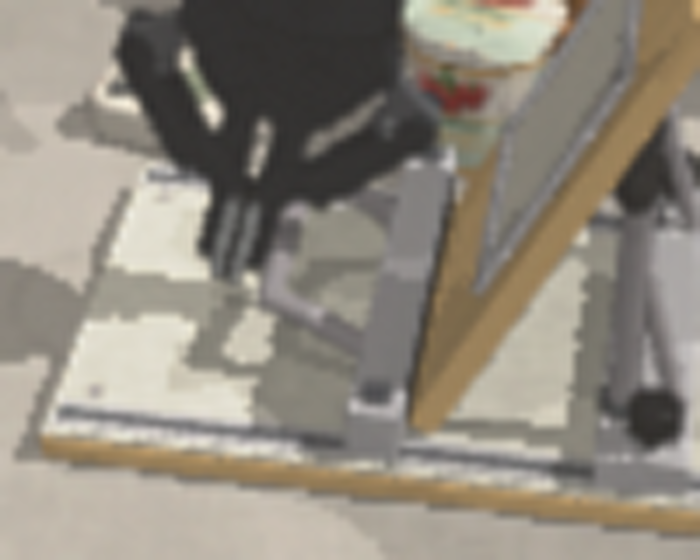

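The stop is a few mm from the board's foot (stop edge about 405, board foot about 412-415). Small steps now.

arm_command:
  deltas:
    - {"wx":0,"wy":0,"wz":0,"tx":0,"ty":0.02,"tz":-0.0042,"hand":-1}
    - {"wx":0,"wy":0,"wz":0,"tx":0,"ty":0.02,"tz":-0.0042,"hand":-1}
    - {"wx":0,"wy":0,"wz":0,"tx":0,"ty":0,"tz":0,"hand":-1}

```text
time_s: 22.85
tcp_pos: [515.8, -148.5, 49.9]
orientation: [-2.247, -1.951, 0.208]
ft_force: [-5.3, -2.7, 0.8]
grip_width: -0.0
gripper_force: 2.6
```

```bash
python3 st.py|grep -E "stand|f_st"; python3 cmp.py s12r s13r
```

```text
stand tcp [-96.2  -0.2  49.9] tool y [ 0.978 -0.001 -0.21 ] tool z [-0.21  -0.001 -0.978] tilt 12.09
tau [-0.38  0.92  0.1 ] f_st [-4.9 -3.4  0.8]
foot 0.971 7 0
top 0.876 -1 -3
```

arm_command:
  deltas:
    - {"wx":0,"wy":0,"wz":0,"tx":0,"ty":0.014,"tz":-0.003,"hand":-1}
    - {"wx":0,"wy":0,"wz":0,"tx":0,"ty":0,"tz":0,"hand":-1}

```text
time_s: 23.15
tcp_pos: [517.7, -148.8, 49.9]
orientation: [-2.247, -1.951, 0.208]
ft_force: [-5.3, -1.9, 0.3]
grip_width: -0.2
gripper_force: 2.8
```

```bash
python3 st.py|grep -E "stand|f_st"; python3 cmp.py s12r s14r
```

```text
stand tcp [-94.3  -0.3  49.9] tool y [ 0.978 -0.001 -0.21 ] tool z [-0.21  -0.001 -0.978] tilt 12.11
tau [-0.35  1.01  0.06] f_st [-4.9 -2.7  0.3]
foot 0.956 10 0
top 0.842 -2 -4
```

```bash
python3 - <<'E'
from h import *
a=cv2.imread('pics/s14r.png');cv2.imwrite('pics/s14.png',cv2.resize(a[180:290,300:400],None,fx=5.4,fy=5.4,interpolation=cv2.INTER_CUBIC))
p=[611.06,-161.75,-.14]
for th in(23,24,25,26,27):
  t=np.radians(th);u=np.array([np.sin(t),0,np.cos(t)]);n=np.array([np.cos(t),0,-np.sin(t)])
  C=np.array([40+8,0,124])-8*n; L=(C[2]-14)/np.cos(t); bk=C-L*u; fr=bk-12*n
  q=[fr+[0,-75,0],bk+[0,-75,0],bk+200*u+[0,-75,0],bk+200*u+[0,75,0]]
  print(th,fr.round(1),((proj('side',w(p,q))-[300,180])*5.4).round(0).tolist())
E
```

```text
23 [-18.4   0.   18.7] [[253.0, 493.0], [276.0, 504.0], [480.0, 174.0], [486.0, 27.0]]
24 [-20.7   0.   18.9] [[248.0, 493.0], [271.0, 504.0], [481.0, 177.0], [487.0, 29.0]]
25 [-23.    0.   19.1] [[243.0, 492.0], [266.0, 503.0], [483.0, 180.0], [488.0, 32.0]]
26 [-25.3   0.   19.3] [[238.0, 491.0], [261.0, 503.0], [484.0, 183.0], [490.0, 35.0]]
27 [-27.7   0.   19.4] [[233.0, 490.0], [255.0, 502.0], [485.0, 187.0], [491.0, 38.0]]
```

View pics/s14.png

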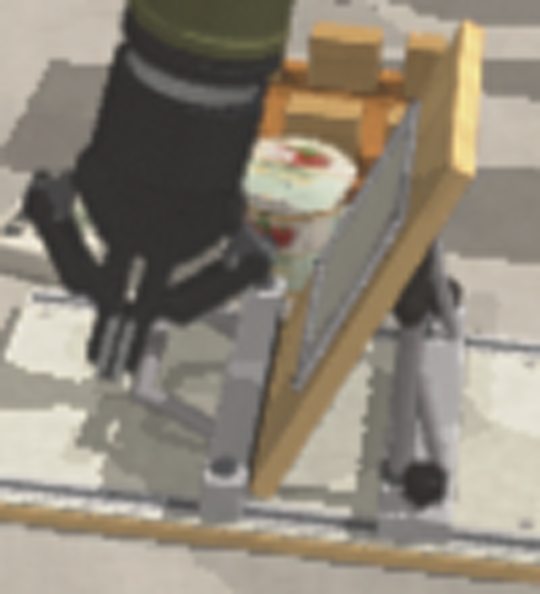

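Stop and foot are in contact (foot at 248,490, stop edge about 245), and the tilt reads about 24.5°. I'll back off and leave.

arm_command:
  deltas:
    - {"wx":0,"wy":0,"wz":0,"tx":0,"ty":-0.03,"tz":0.006,"hand":-1}
    - {"wx":0,"wy":0,"wz":0,"tx":0,"ty":-0.1,"tz":0.021,"hand":-1}
    - {"wx":0,"wy":0,"wz":0,"tx":0,"ty":-0.1,"tz":0.021,"hand":-1}
    - {"wx":0,"wy":0,"wz":0,"tx":0,"ty":-0.05,"tz":-0.15,"hand":-1}
    - {"wx":0,"wy":0,"wz":0,"tx":0,"ty":-0.06,"tz":-0.25,"hand":-1}
    - {"wx":0,"wy":0,"wz":0,"tx":0,"ty":-0.06,"tz":-0.25,"hand":-1}
    - {"wx":0,"wy":0,"wz":0,"tx":0,"ty":-0.06,"tz":-0.25,"hand":-1}
    - {"wx":0,"wy":0,"wz":0,"tx":0,"ty":-0.06,"tz":-0.25,"hand":-1}
    - {"wx":0,"wy":0,"wz":0,"tx":0,"ty":0,"tz":0,"hand":-1}
    - {"wx":0,"wy":0,"wz":0,"tx":0,"ty":0,"tz":0,"hand":-1}

```text
time_s: 24.45
tcp_pos: [477.8, -142.1, 227.8]
orientation: [-2.248, -1.953, 0.203]
ft_force: [0.4, 0.4, -0.0]
grip_width: 0.1
gripper_force: 0.0
```

```bash
python3 st.py|grep -E "^t|stand"; python3 cmp.py s14r s15r; python3 - <<'E'
import cv2,numpy as np
a=cv2.imread('pics/s15r.png');cv2.imwrite('pics/s15.png',cv2.resize(a[140:290,285:415],None,fx=4,fy=4,interpolation=cv2.INTER_CUBIC))
E
```

```text
t 24.45 tcp [ 477.8 -142.1  227.8] yaw_y -0.14 z [-0.204  0.029 -0.979] q [ 0.51  0.69 -0.55  1.78  0.38  1.   -0.35] f [ 0.4  0.4 -0. ] grip 0.1 0.0
stand tcp [-134.7    0.8  227.8] tool y [ 0.979 -0.    -0.206] tool z [-0.206  0.    -0.979] tilt 11.89
tau [-0.03 -0.24 -0.02] f_st [ 0.3  0.4 -0. ]
foot 0.967 0 0
top 0.969 0 0
```

View pics/s15.png

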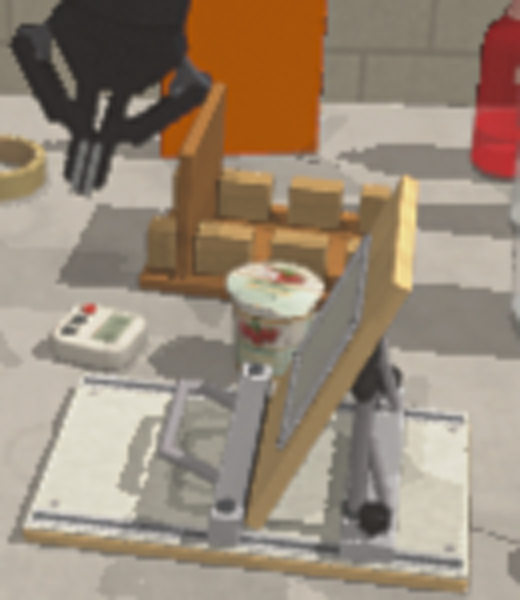

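The board leans on the rail with the stop against its foot (foot at about 252,522, stop edge about 245). Nothing has moved since I backed off, and the hand is clear. Handing in.

```bash
python3 -c "
from bench import arm
print(arm.job_done())"
```

```text
the job is handed in; nothing more can be done
None
```

The framed board is leaning on the back-rest rail at about 24–25° with its framed side facing front, the foot stop is pushed in against its foot, the arm is clear, and the job was handed in with the clock at 24.5 s of the 61 s allowed.

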